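Slide the house battery into its cradle and swing the keeper shut

ROBOT

A 7-joint arm with a two-finger parallel gripper is mounted at the origin on the work surface. World frame = base frame: x ahead of the robot, y to its left, z up, the work surface at z = 0. Lengths are in m, angles in rad, forces in N, time in s.
With the tool pointing down it reaches from about 0.4 to 0.85 m from the base axis. Payload 4.5 kg.
Tool frame: the origin (TCP) lies midway between the tips of the shut fingers; the grasp point (between the pads) lies 19 mm behind it; z points along the fingers, y is the direction in which the jaws open and shut (so a half turn about z gives the same grasp; the last joint's range is limited). The gripper opens to 85 mm and grips with 20 to 120 N. Pads are 22 mm wide; open, the fingers measure 114 mm over their backs; the gripper's body (76 mm by 85 mm) begins 54 mm behind the grasp point. The pads swing forward as they close: fully open they stand 13 mm farther back than shut.
Start: joints at [-1.107, 0.689, -0.195, 1.565, 0.157, 0.902, -0.215], TCP at [0.26, 0.568, 0.231] pointing down, gripper open.
Joint ranges: [-3.01, 3.01], [-0.46, 2.08], [-1.47, 1.51], [0.13, 2.56], [-1, 4.14], [0.04, 2.09], [-2.66, 2.66]. Speed limits (rad/s): [2.57, 2.57, 3.14, 3.14, 3.14, 3.14, 3.14].

INTERFACE

Orientations are given as a unit quaternion [x, y, z, w].
In Python, from cell import arm gives the robot as it stands.
- The arm moves only by the tool move_arm, never from a script. Its arguments are lists of equal length, an entry for each row: "gripper": the opening, from 0 (shut) to 1 (fully open); "offset": the shift along the tool's x, y, z in mm, a list of three; "twist": the turn about the tool's z in degrees. In form: {"gripper": [gripper, ...], "offset": [[dx, dy, dz], ...], "twist": [twist, ...]}. A call has 1 to 10 rows; each row is the pose to reach, as a shift and turn from the pose measured when the call began, along the tool's axes at that moment; what a row does not reach only later rows make up. A row lasts 1/8 s, in which the tool goes at most 62.5 mm and 10.7 degrees, less where a joint would pass 70% of its speed; a pose out of reach is approached as far as the arm can. A call with a gripper value outside its range is refused whole. The fingers move at their own pace and stop on an object; the grip force is fixed at half the most. Time passes only in rows, so rows that repeat a pose let the fingers close. It gives the time, the measured TCP pose, the force and the opening at its end, in the units of the state.
- arm.observe(): the state, without advancing time (a new reading comes with each control period).
- arm.grab_frame(name): name is "scene" or "top"; returns a dict with "color" (400x640x3 uint8, red, green, blue), "fx", "fy", "cx", "cy" (pixels), "extrinsics" (4x4, takes a point from camera to world coordinates). Camera axes: x right, y down, z forward; pixel columns grow to the right and rows downward; lengths in m; the calibration is good to about 2 mm. A picture is of the moment at which its call begins. There is no depth.
- arm.close_job(): hands the job in, once; it reports no verdict.
The state is a dict: "clock": time; "joint_positions": joint angles; "joint_velocities": joint speeds; "joint_torque": joint torques, N m; "position": TCP position; "orientation": TCP orientation; "wrist_force": force on the tool from outside, world axes, zero at the start; "wrist_torque": the same for the moment, N m; "width": finger opening in m.
Only numpy, scipy, OpenCV 4.12 (cv2) and the standard library are available. Lean on these libraries where they do the work, as an engineer would, in place of code of your own. Each camera call takes 0.05 s, during which the arm holds its last target. There are 200 camera calls.

TASK

Push the tall, heavy battery low down near its foot so that it slides upright across the bench, in between the rails of its cradle, all the way home against the end stop. Then push the keeper arm round until it is fully shut behind the battery. Only push: do not lift or tip the battery, and leave the other things on the bench where they are.

Things in the scene. Friction and masses are not known exactly. Their poses are not given: they have to be found in the camera images.
- battery: Grey box-shaped battery, black top, two brass posts: 95 (x) x 150 (y) x 160 mm tall, 1.8 to 2.6 kg, standing loose before the cradle. Origin: centre of its underside, z up. Its plain 150 mm wide -x face looks away from the cradle, to the robot's right: pushed there within 50 mm of the bench, evenly about the middle, it slides (9 to 18 N); pushed near its top it tips.
- cradle: Fixed aluminium cradle, no floor. Origin: on the bench where the centre of the seated battery's underside belongs; +x is the way the battery slides in (to the robot's left); seated, its axes are parallel to the cradle's. End stop: inner face at x = 48 mm, 30 mm high. Side rails 25 mm high, inner faces at y = +-83 mm (8 mm play each side), from x = -43 to 48 mm.
- cradle_mouth (a point): Centre of the cradle's open mouth, on the bench, at cradle x = -86 mm, y = 0. From the rails' front ends (x = -43 mm) flared lips, 25 mm high, spread outwards to about y = +-112 mm here. The keeper's pivot post stands at cradle x = -65, y = -125 mm.
- keeper (a joint): Keeper arm's angle about its upright hinge, rad: 0 = shut (a stop), pointing to the cradle's +y behind the battery, faces at cradle x = -71 and -59 mm; 1.57 = pointing along the cradle's -x; stop at 1.95. At q it points along (-sin q, cos q) in cradle x, y. Starts open at 1.55 to 1.75; stays where left; 1.5 N at the tip moves it. Fully shut: below 0.1.
- keeper_hinge (a point): Point on the keeper's hinge axis at the arm's mid height, 48 mm above the bench. The arm is a flat steel bar 12 mm thick, 24 mm high (36 to 60 mm above the bench), reaching 110 mm from this axis; a 26 mm round boss surrounds the axis, with a bolt head up to 66 mm above the bench.
- keeper_tip (a point): Point at the free end of the keeper arm, 110 mm from the hinge axis, mid thickness, 48 mm above the bench.
- tape: Bystander: roll of tape lying flat, 100 mm across, 40 mm high. Origin: centre of its underside.
- cartridge: Bystander: upright sealant cartridge, 48 mm across, 215 mm tall with its nozzle. Origin: centre of its underside.
- block: Bystander: wooden block 60 x 35 x 35 mm. Origin: centre of its underside.
- can: Bystander: upright can, 70 mm across, 110 mm tall. Origin: centre of its underside.
- screwdriver: Bystander: screwdriver lying on the bench far to the robot's right.
- bin: Bystander: small black open bin 120 x 90 x 50 mm, far to the robot's left. Origin: centre of its underside.

How it is judged:
By the outcome, as a careful person would: the job done as asked, in the order asked, and still so for the second after the job is handed in, with the robot touching nothing.
It also fails if it takes over 72 s, if anything falls off the work surface, if the arm or the gripper's body presses on something with over 40 N, if the wrist force passes 120 N, or if a joint passes its speed limit or range.

## Working session

There is one attempt and no reset: what is moved stays moved. The work goes in short steps, Python scripts to look and compute and a tool call to move; the robot and the scene stay as the last step left them, time stands still between calls to the robot, and variables do not carry over. Pictures are saved under pics/ and viewed, about 8 in all and at most 12, crops included, and the job is handed in when it is done.

Besides the shell and the picture viewer there is one more tool, called after "Emit:" by a JSON object that holds its "op" and its "data", one argument or row to a line. move_arm: Moves the arm, as the interface text tells. Its arguments: {"type":"object","properties":{"gripper":{"type":"array"},"offset":{"type":"array"},"twist":{"type":"array"}},"required":["gripper","offset","twist"]}

```bash
mkdir -p pics; python3 - <<'E'
from cell import arm
import cv2,numpy as np
s=arm.observe(); print({k:np.round(v,3).tolist() for k,v in s.items()})
for n in("scene","top"):
    f=arm.grab_frame(n); print(n,f['fx'],f['fy'],f['cx'],f['cy'],np.round(f['extrinsics'],4).tolist())
    cv2.imwrite(f'pics/{n}0.png',f['color'][:,:,::-1])
E
```

```text
{'clock': 0.0, 'joint_positions': [-1.107, 0.69, -0.195, 1.566, 0.157, 0.902, -0.215], 'joint_velocities': [0.0, -0.0, 0.001, 0.0, -0.0, 0.0, -0.001], 'joint_torque': [0.0, -53.961, -1.267, -15.854, 0.009, 0.009, 0.0], 'position': [0.26, 0.568, 0.23], 'orientation': [0.213, 0.977, -0.001, -0.0], 'wrist_force': [-0.429, 0.194, -0.593], 'wrist_torque': [-0.03, 0.043, -0.048], 'width': 0.086}
scene 497.70110931358477 497.70110931358477 316.49264156726036 201.83708594988943 [[-0.1756, 0.6203, -0.7645, 1.7321], [0.9845, 0.1111, -0.136, 0.1896], [0.0006, -0.7765, -0.6302, 0.995], [0.0, 0.0, 0.0, 1.0]]
top 389.47886463346015 389.47886463346015 315.9808013251339 200.21308990021788 [[0.0242, -0.9811, 0.1918, 0.4217], [-0.9993, -0.0181, 0.0336, -0.0251], [-0.0295, -0.1925, -0.9809, 1.1615], [0.0, 0.0, 0.0, 1.0]]
```

View pics/scene0.png

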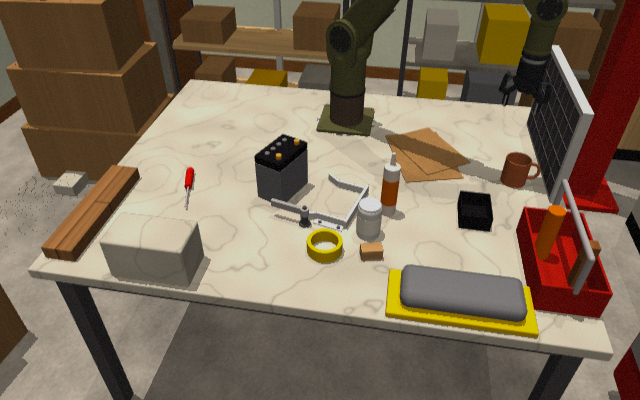

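View pics/top0.png

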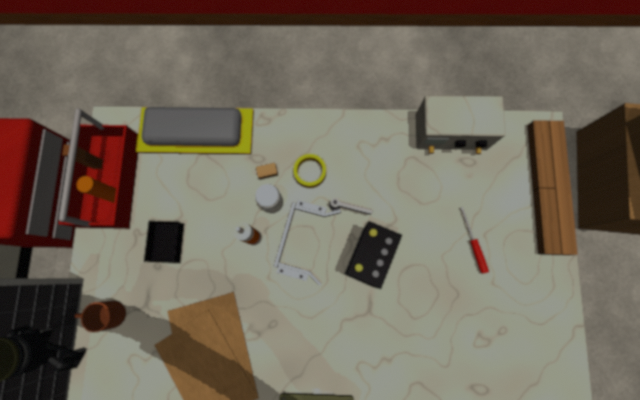

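The scene view shows the battery at (282,170), the cradle at (340,205) and the keeper post at (304,215). In the top view the battery is at (373,255), the cradle at (300,240) and the post at (335,205). I'll crop the top view closer.

```bash
python3 - <<'E'
import cv2
i=cv2.imread('pics/top0.png')[180:305,260:420]
cv2.imwrite('pics/c1.png',cv2.convertScaleAbs(cv2.resize(i,None,fx=4.8,fy=4.8,interpolation=cv2.INTER_CUBIC),alpha=1.3))
i=cv2.imread('pics/scene0.png')[120:245,240:400]
cv2.imwrite('pics/c2.png',cv2.convertScaleAbs(cv2.resize(i,None,fx=4.8,fy=4.8,interpolation=cv2.INTER_CUBIC),alpha=1.2))
E
```

```text
(no output)
```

View pics/c1.png

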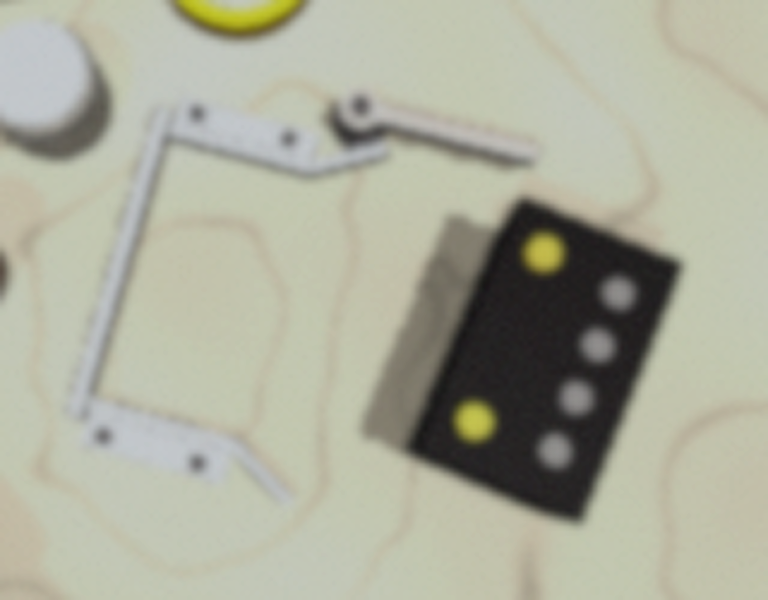

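View pics/c2.png

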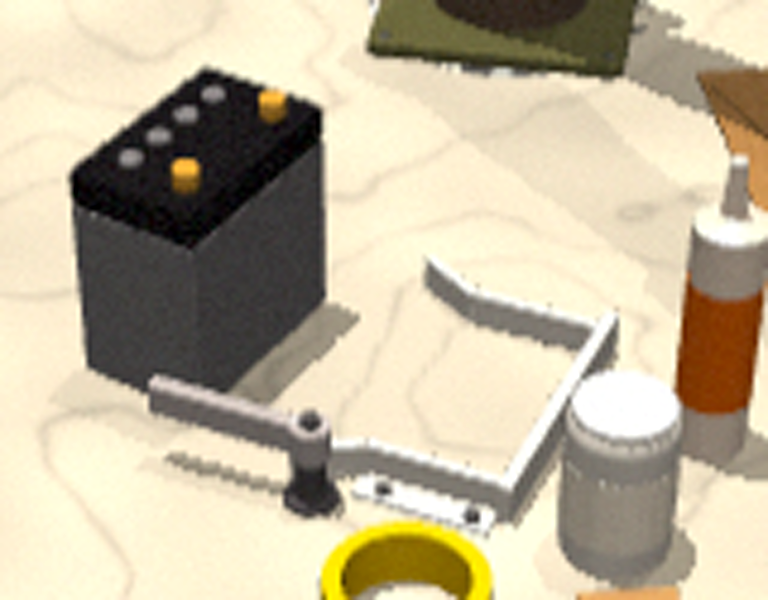

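The crops give these points. In c1: battery top corners (522,198), (682,262), (582,522), (412,452); end stop from about (168,110) to (82,410); rail kinks (310,175) and (237,440); lip ends (388,152) and (290,500); hinge bolt (360,105); keeper tip (537,153). In c2: hinge bolt (311,418), tip (153,385).

```bash
cat > h.py <<'E'
import numpy as np, json, os, cv2
from cell import arm
def ray(f,p):
    d=f['extrinsics'][:3,:3]@np.array([(p[0]-f['cx'])/f['fx'],(p[1]-f['cy'])/f['fy'],1]); return f['extrinsics'][:3,3],d
def onz(f,p,z):
    o,d=ray(f,p); return (o+d*(z-o[2])/d[2])[:2]
def pix(f,P):
    E=np.linalg.inv(f['extrinsics']); c=E[:3,:3]@P+E[:3,3]; return np.array([f['fx']*c[0]/c[2]+f['cx'],f['fy']*c[1]/c[2]+f['cy']])
E
python3 - <<'E'
from h import *
T=arm.grab_frame('top');S=arm.grab_frame('scene')
t=lambda u,v,z:onz(T,((u+.5)/4.8-.5+260,(v+.5)/4.8-.5+180),z)
s=lambda u,v,z:onz(S,((u+.5)/4.8-.5+240,(v+.5)/4.8-.5+120),z)
r=lambda a:np.round(np.array(a)*1000,1).tolist()
B=np.array([t(522,198,.16),t(682,262,.16),t(582,522,.16),t(412,452,.16)])
print('bat',r(B),'c',r(B.mean(0)),'sides',r(np.linalg.norm(B-np.roll(B,-1,0),axis=1)))
e=B[[0,3]].mean(0)-B[[1,2]].mean(0); print('bat x-axis deg',np.degrees(np.arctan2(e[1],e[0]))); e=B[3]-B[0];print('bat y deg',np.degrees(np.arctan2(e[1],e[0])))
print('S bat top',r([s(72,175,.16),s(193,245,.16),s(322,112,.16),s(208,68,.16)]))
print('S bat foot',r([s(88,366,0),s(325,302,0)]))
for n,p in dict(stopfar=(168,110,.03),stopnear=(82,410,.03),kinkF=(310,175,.025),kinkN=(237,440,.025),lipF=(388,152,.025),lipN=(290,500,.025),hinge=(360,105,.066),tip=(537,153,.06)).items(): print(n,r(t(*p)))
print('S hinge',r(s(311,418,.066)),'tip',r(s(153,385,.055)))
for n,p in dict(kinkF=(368,440,.025),kinkN=(472,292,.025),lipN=(430,258,.025),stopF=(512,490,.03),stopN=(612,316,.03)).items(): print('S',n,r(s(*p)))
E
```

```text
bat [[565.7, -127.5], [532.9, -212.5], [396.2, -158.4], [429.9, -69.7]] c [481.2, -142.1] sides [91.1, 147.1, 94.8, 147.6]
bat x-axis deg 69.06649485219621
bat y deg 156.94541709500137
S bat top [[537.3, -211.7], [597.3, -119.8], [437.8, -71.8], [397.7, -157.0]]
S bat foot [[528.3, -216.0], [430.0, -73.1]]
stopfar [634.8, 76.8]
stopnear [450.9, 122.1]
kinkF [596.8, -11.6]
kinkN [435.5, 28.9]
lipF [612.0, -59.3]
lipN [401.2, -3.6]
hinge [633.2, -41.0]
tip [607.2, -146.7]
S hinge [633.6, -41.7] tip [606.2, -148.3]
S kinkF [600.1, -12.4]
S kinkN [433.9, 29.8]
S lipN [399.9, -4.5]
S stopF [637.1, 83.6]
S stopN [450.7, 126.5]
```

Both views agree, and the rail kinks, lips and hinge match the given sizes to about 2 mm:

| Item | World position (mm) | Yaw or angle |
|---|---|---|
| Cradle | about (527,51) | 75.9° |
| Battery | (481,-142) | about 68° |
| Keeper | – | q about 1.57 |

The battery is 8° off the cradle and nearly centred on it. The gripper body is wider than the fingers across the pads. So I'll push with the back of an open finger, with tool y along cradle x.

```bash
cat >> h.py <<'E'
from scipy.spatial.transform import Rotation as Rn
O=np.array([527.3,51.0]);YAW=np.radians(75.9)
CX=np.array([np.cos(YAW),np.sin(YAW)]);CY=np.array([-CX[1],CX[0]])
def c2w(x,y): return O+x*CX+y*CY
def w2c(p): d=np.asarray(p)-O; return np.array([d@CX,d@CY])
def plan(targets,cradle=True):
    s=arm.observe(); R=Rn.from_quat(s['orientation']).as_matrix(); p=np.array(s['position'])*1000
    ty=np.degrees(np.arctan2(R[1,1],R[0,1]))
    print('t',round(s['clock'],2),'tcp',p.round(1),'cradle',w2c(p[:2]).round(1),'tooly',ty.round(2),'F',np.round(s['wrist_force'],1),'w',round(s['width'],4),'twist needed',round(ty-np.degrees(YAW),2))
    for x,y,z in targets:
        w=c2w(x,y) if cradle else np.array([x,y]); print((x,y,z),'->',(R.T@(np.array([*w,z])-p)).round(1))
E
python3 - <<'E'
from h import *
plan([(480,150,330),(455,-100,330),(455,-269,330)],False)
E
```

```text
t 0.2 tcp [260.3 567.8 230.8] cradle [436.2 384.9] tooly 65.38 F [0.1 0.6 0.1] w 0.0854 twist needed -10.52
(480, 150, 330) -> [-373.8 -288.4  -98.9]
(455, -100, 330) -> [-455.2 -526.1  -98.6]
(455, -269, 330) -> [-525.7 -679.7  -98.4]
```

Emit:
{"op": "move_arm", "data": {
  "gripper": [1,1,1,1,1,1,1,1,1,1],
  "offset": [
    [0,0,-50],
    [0,0,-100],
    [-47,-36,-100],
    [-94,-72,-100],
    [-140,-108,-100],
    [-187,-144,-100],
    [-234,-180,-100],
    [-281,-216,-100],
    [-328,-252,-100],
    [-374,-288,-100]
  ],
  "twist": [0,0,-5,-10.5,-10.5,-10.5,-10.5,-10.5,-10.5,-10.5]
}}

```text
clock: 1.45
position: [0.481, 0.1484, 0.3312]
orientation: [0.123, 0.992, -0.0, -0.0]
wrist_force: [0.5, 0.3, -0.6]
width: 0.0857
```

```bash
python3 - <<'E'
from h import *
plan([(455,-100,330),(455,-269,330),(455,-269,60)],False)
E
```

```text
t 1.45 tcp [481.  148.4 331.2] cradle [83.2 68.7] tooly 75.88 F [ 0.5  0.3 -0.6] w 0.0857 twist needed -0.02
(455, -100, 330) -> [ -35.4 -247.3    1.4]
(455, -269, 330) -> [ -76.7 -411.2    1.6]
(455, -269, 60) -> [ -76.6 -410.9  271.6]
```

Emit:
{"op": "move_arm", "data": {
  "gripper": [1,1,1,1,1,1,1,1,1,1],
  "offset": [
    [-8,-55,0],
    [-16,-110,0],
    [-26,-165,0],
    [-36,-220,0],
    [-46,-275,0],
    [-56,-325,0],
    [-66,-370,0],
    [-77,-411,0],
    [-77,-411,60],
    [-77,-411,120]
  ],
  "twist": [0,0,0,0,0,0,0,0,0,0]
}}

```text
clock: 2.7
position: [0.4557, -0.2701, 0.2107]
orientation: [0.124, 0.992, -0.001, 0.001]
wrist_force: [1.1, -0.8, -1.0]
width: 0.0854
```

```bash
python3 - <<'E'
from h import *
plan([(-328,-8,60),(-328,-8,5)])
E
```

```text
t 2.7 tcp [ 455.7 -270.1  210.7] cradle [-328.8   -8.8] tooly 75.78 F [ 1.1 -0.8 -1. ] w 0.0854 twist needed -0.12
(-328, -8, 60) -> [  1.2   1.1 150.7]
(-328, -8, 5) -> [  1.4   1.1 205.7]
```

Emit:
{"op": "move_arm", "data": {
  "gripper": [1,1,1,1,1,1],
  "offset": [
    [1,0,60],
    [1,0,120],
    [1,0,160],
    [1,0,190],
    [1,0,203],
    [1,0,203]
  ],
  "twist": [0,0,0,0,0,0]
}}

```text
clock: 3.45
position: [0.4551, -0.2701, 0.0073]
orientation: [0.124, 0.992, -0.001, 0.001]
wrist_force: [-0.2, -0.6, 0.0]
width: 0.0856
```

```bash
python3 - <<'E'
from h import *
plan([(-306,-8,7)])
S=arm.grab_frame('scene')['color'][90:250,190:400,::-1];T=arm.grab_frame('top')['color'][170:330,270:480,::-1]
f=lambda i:cv2.convertScaleAbs(cv2.resize(i,(400,305),interpolation=cv2.INTER_CUBIC),alpha=1.3)
cv2.imwrite('pics/d1.png',np.hstack([f(S),f(T)]))
E
```

```text
t 3.45 tcp [ 455.1 -270.1    7.3] cradle [-329.1   -8.2] tooly 75.79 F [-0.2 -0.6  0. ] w 0.0856 twist needed -0.11
(-306, -8, 7) -> [ 0.2 23.1  0.3]
```

View pics/d1.png

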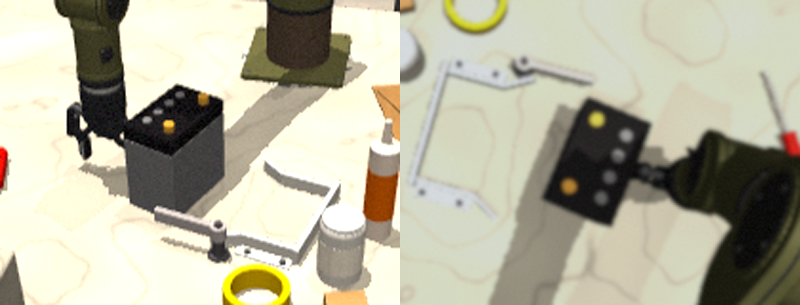

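```bash
python3 - <<'E'
from h import *
S=arm.grab_frame('scene')['color'][130:180,215:285,::-1]
cv2.imwrite('pics/d2.png',cv2.convertScaleAbs(cv2.resize(S,(700,500),interpolation=cv2.INTER_CUBIC),alpha=2.5))
E
```

```text
(no output)
```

View pics/d2.png

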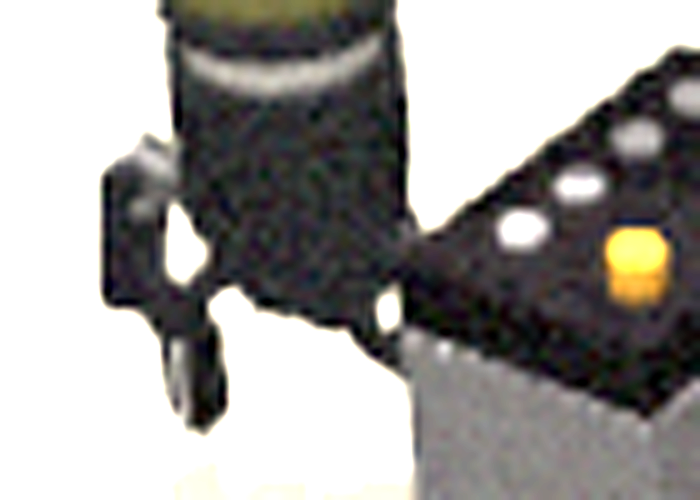

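The view shows the gripper's outer knuckle (display about u 105–165, v 165–305) sticking out past the fingertip (u 165–225). I'll work out actual sizes before pushing.

```bash
python3 - <<'E'
from h import *
S=arm.grab_frame('scene')
s=arm.observe();p=np.array(s['position'])*1000
def d(l,x,z):
    w=p[:2]+l*CX+x*CY; return ((pix(S,np.array([*w,z])/1000)-[215,130])*10).round(0)
for l in(-70,-57,-43,0,43,57,70): print(l,[d(l,0,z).tolist() for z in(8,21,43,80,110)])
E
```

```text
-70 [[146.0, 439.0], [142.0, 407.0], [135.0, 354.0], [122.0, 261.0], [112.0, 184.0]]
-57 [[179.0, 448.0], [175.0, 417.0], [168.0, 363.0], [156.0, 270.0], [146.0, 193.0]]
-43 [[215.0, 458.0], [211.0, 427.0], [204.0, 373.0], [193.0, 280.0], [183.0, 203.0]]
0 [[326.0, 489.0], [323.0, 458.0], [317.0, 404.0], [307.0, 311.0], [298.0, 233.0]]
43 [[439.0, 521.0], [436.0, 490.0], [431.0, 435.0], [423.0, 342.0], [416.0, 264.0]]
57 [[476.0, 532.0], [473.0, 500.0], [469.0, 446.0], [461.0, 352.0], [454.0, 274.0]]
70 [[511.0, 541.0], [508.0, 510.0], [504.0, 455.0], [496.0, 362.0], [490.0, 284.0]]
```

The fingertip back sits at 57 mm from the axis, as stated. The knuckle reaches about 75 mm and starts about 43 mm above the tips. With the tips just off the bench, the knuckle's lower edge sits about 46 mm up, below the 50 mm limit. A flat pusher can then never act higher than that once tipping begins. I'll back off and lower to TCP z of about -8 mm.

Emit:
{"op": "move_arm", "data": {
  "gripper": [1,1,1,1,1,1],
  "offset": [
    [0,-8,0],
    [0,-8,0],
    [0,-8,6],
    [0,-8,10],
    [0,-8,13],
    [0,-8,15]
  ],
  "twist": [0,0,0,0,0,0]
}}

```text
clock: 4.4
position: [0.454, -0.2784, -0.0065]
orientation: [0.124, 0.992, -0.001, 0.002]
wrist_force: [0.4, 1.0, -0.1]
width: 0.0855
```

```bash
cat >> h.py <<'E'
def battery():
    T=arm.grab_frame('top'); hsv=cv2.cvtColor(T['color'],cv2.COLOR_RGB2HSV)
    g=lambda m:[k for k in cv2.findContours(m,cv2.RETR_EXTERNAL,cv2.CHAIN_APPROX_NONE)[0]]
    # brass posts (z .168)
    m=cv2.inRange(hsv,(12,110,90),(35,255,255)); m[:150]=0; m[310:]=0; m[:,:255]=0; m[:,430:]=0
    P=[]
    for k in g(m):
        M=cv2.moments(k)
        if 12<M['m00']<120: P.append((onz(T,(M['m10']/M['m00'],M['m01']/M['m00']),.165)*1000).round(1))
    return P
E
python3 - <<'E'
from h import *
plan([(-320,-8,-8)])
P=battery();print(P)
if len(P)==2:
    a,b=sorted(P,key=lambda p:p[0]); print('post line deg',np.degrees(np.arctan2(*(a-b)[::-1])), 'len',np.linalg.norm(a-b),'mid cradle',w2c((a+b)/2))
i=cv2.imread('pics/top0.png')[:,:,::-1].copy()
E
```

```text
t 4.4 tcp [ 454.  -278.4   -6.5] cradle [-337.3   -9.2] tooly 75.78 F [ 0.4  1.  -0.1] w 0.0855 twist needed -0.12
(-320, -8, -8) -> [ 1.2 17.3  1.5]
[array([ 447.1, -101.8]), array([ 535.6, -138.3])]
post line deg 157.58731053136572 len 95.73139505930122 mid cradle [-174.65456789   -6.80344882]
```

```bash
cat >> h.py <<'E'
def stat():
    P=battery(); plan([])
    if len(P)!=2: print(P); return
    a,b=sorted(P,key=lambda p:p[0]); th=np.arctan2(*(a-b)[::-1])-np.pi/2-YAW
    c=w2c((a+b)/2)-24.5*np.array([np.cos(th),np.sin(th)])
    print('battery cradle',c.round(1),'yaw',np.degrees(th).round(2),'postlen',np.linalg.norm(a-b).round(1))
E
```

Emit:
{"op": "move_arm", "data": {
  "gripper": [1,1,1,1,1,1,1,1,1,1],
  "offset": [
    [0,8,1],
    [0,12,1],
    [0,16,1],
    [0,19,1],
    [0,22,1],
    [0,25,1],
    [0,28,1],
    [0,31,1],
    [0,34,1],
    [0,34,1]
  ],
  "twist": [0,0,0,0,0,0,0,0,0,0]
}}

```text
clock: 5.7
position: [0.4626, -0.2507, -0.0072]
orientation: [0.127, 0.992, -0.005, 0.003]
wrist_force: [-1.0, -10.2, -2.2]
width: 0.0851
```

```bash
python3 -c "
from h import *
stat()"
```

```text
t 5.75 tcp [ 462.6 -250.7   -7.2] cradle [-308.3  -10.7] tooly 75.45 F [  0.3 -10.9  -2.5] w 0.0856 twist needed -0.45
battery cradle [-182.9   -2.6] yaw -4.73 postlen 96.4
```

The battery slides upright at about 11 N, and its yaw is correcting (-8.3° to -4.7°).

Emit:
{"op": "move_arm", "data": {
  "gripper": [1,1,1,1,1,1,1,1],
  "offset": [
    [0,6,0],
    [0,10,0],
    [0,14,0],
    [0,18,0],
    [0,22,0],
    [0,26,0],
    [0,30,0],
    [0,30,0]
  ],
  "twist": [0,0,0,0,0,0,0,0]
}}

```text
clock: 6.75
position: [0.4703, -0.2271, -0.0068]
orientation: [0.13, 0.992, -0.008, 0.005]
wrist_force: [-0.9, -11.7, -0.7]
width: 0.0857
```

```bash
python3 -c "
from h import *
stat()"
```

```text
t 6.8 tcp [ 470.2 -227.1   -6.8] cradle [-283.6  -12.4] tooly 75.11 F [ -0.4 -11.9  -1.3] w 0.0852 twist needed -0.79
battery cradle [-159.3   -0.8] yaw -0.43 postlen 96.5
```

Yaw is now -0.4°. I'll back off slightly, centre the pusher (tool x +11) and carry on.

Emit:
{"op": "move_arm", "data": {
  "gripper": [1,1,1,1,1,1,1,1,1,1],
  "offset": [
    [0,-9,0],
    [11,-9,0],
    [11,-3,0],
    [11,4,0],
    [11,10,0],
    [11,16,0],
    [11,22,0],
    [11,28,0],
    [11,34,0],
    [11,40,0]
  ],
  "twist": [-0.8,-0.8,-0.8,-0.8,-0.8,-0.8,-0.8,-0.8,-0.8,-0.8]
}}

```text
clock: 8.05
position: [0.4679, -0.1929, -0.0064]
orientation: [0.127, 0.992, -0.013, 0.004]
wrist_force: [-5.5, -18.0, 8.8]
width: 0.0854
```

```bash
python3 -c "
from h import *
stat()"
```

```text
t 8.1 tcp [ 468.5 -191.1   -6.6] cradle [-249.1   -2. ] tooly 75.53 F [ -3.7 -14.1   5.1] w 0.0856 twist needed -0.37
battery cradle [-126.5   -2.9] yaw 0.35 postlen 96.4
```

Emit:
{"op": "move_arm", "data": {
  "gripper": [1,1],
  "offset": [
    [0,-12,-2],
    [0,-12,-2]
  ],
  "twist": [-0.4,-0.4]
}}

```text
clock: 8.35
position: [0.4655, -0.2029, -0.0042]
orientation: [0.123, 0.992, -0.012, 0.005]
wrist_force: [0.5, 0.5, -0.7]
width: 0.0853
```

```bash
python3 - <<'E'
from h import *
stat(); R=Rn.from_quat(arm.observe()['orientation']).as_matrix(); print(R[:,2].round(4), 'lean along cradle x deg',np.degrees(R[:2,2]@CX))
S=arm.grab_frame('scene')['color'][110:230,200:380,::-1]
cv2.imwrite('pics/e1.png',cv2.convertScaleAbs(cv2.resize(S,(780,520),interpolation=cv2.INTER_CUBIC),alpha=1.4))
E
```

```text
t 8.4 tcp [ 465.8 -201.9   -4.3] cradle [-260.3   -2. ] tooly 75.96 F [ 0.8  0.6 -0.6] w 0.0854 twist needed 0.06
battery cradle [-124.4   -2.3] yaw 0.22 postlen 96.7
[ 0.0065 -0.0235 -0.9997] lean along cradle x deg -1.217318839564648
```

View pics/e1.png

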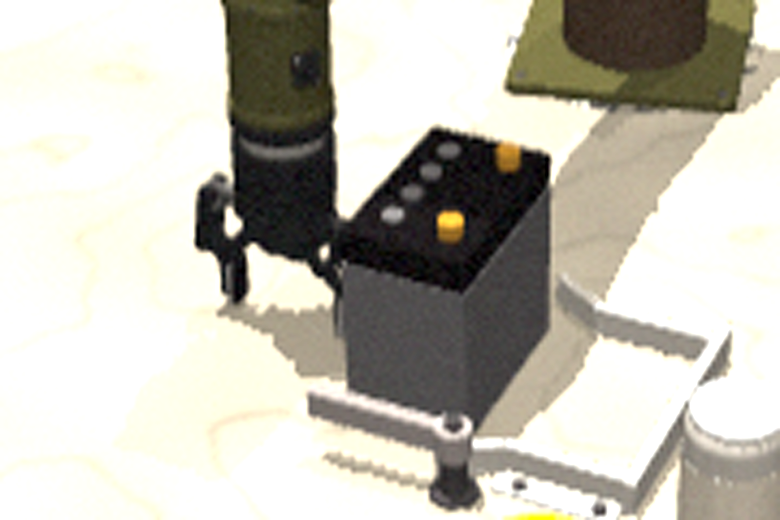

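The battery stands upright and square at the mouth. I'm pushing on, and will end each call unloaded so that tilt does not build up.

Emit:
{"op": "move_arm", "data": {
  "gripper": [1,1,1,1,1,1,1,1,1,1],
  "offset": [
    [0,10,1],
    [0,18,1],
    [0,26,1],
    [0,34,1],
    [0,42,1],
    [0,50,1],
    [0,58,1],
    [0,66,1],
    [0,50,1],
    [0,50,1]
  ],
  "twist": [0,0,0,0,0,0,0,0,0,0]
}}

```text
clock: 9.7
position: [0.4777, -0.153, -0.0066]
orientation: [0.122, 0.992, -0.011, 0.004]
wrist_force: [0.8, 0.7, 0.0]
width: 0.0856
```

```bash
python3 -c "
from h import *
stat()"
```

```text
t 9.75 tcp [ 478.  -152.1   -6.7] cradle [-209.    -1.7] tooly 76.02 F [-0.7  0.7  0.9] w 0.0852 twist needed 0.12
battery cradle [-74.   -3.1] yaw -0.18 postlen 96.5
```

Emit:
{"op": "move_arm", "data": {
  "gripper": [1,1,1,1,1,1,1,1,1,1],
  "offset": [
    [0,8,-1],
    [0,16,-1],
    [0,24,-1],
    [0,32,-1],
    [0,40,-1],
    [0,48,-1],
    [0,56,-1],
    [0,64,-1],
    [0,48,-1],
    [0,48,-1]
  ],
  "twist": [0,0,0,0,0,0,0,0,0,0]
}}

```text
clock: 11.0
position: [0.4894, -0.1057, -0.0066]
orientation: [0.122, 0.992, -0.01, 0.004]
wrist_force: [0.2, 0.6, -0.1]
width: 0.0854
```

```bash
python3 -c "
from h import *
stat()"
```

```text
t 11.05 tcp [ 489.7 -104.8   -6.7] cradle [-160.3   -1.5] tooly 76.03 F [ 0.2 -0.1 -0.7] w 0.0856 twist needed 0.13
battery cradle [-24.9  -3.2] yaw -0.3 postlen 96.5
```

Emit:
{"op": "move_arm", "data": {
  "gripper": [1,1,1,1,1,1,1,1,1,1],
  "offset": [
    [0,8,-1],
    [0,13,-1],
    [0,18,-1],
    [0,22,-1],
    [0,26,-1],
    [0,30,-1],
    [0,33,-1],
    [0,36,-1],
    [0,39,-1],
    [0,40,-1]
  ],
  "twist": [0,0,0,0,0,0,0,0,0,0]
}}

```text
clock: 12.3
position: [0.4972, -0.0719, -0.0059]
orientation: [0.125, 0.992, -0.014, 0.003]
wrist_force: [-4.1, -17.1, 5.2]
width: 0.0854
```

```bash
python3 -c "
from h import *
stat()"
```

```text
t 12.35 tcp [497.2 -71.8  -5.9] cradle [-126.5   -0.7] tooly 75.64 F [ -3.2 -15.8   5.1] w 0.0851 twist needed -0.26
[array([489.9,  87.1])]
```

Emit:
{"op": "move_arm", "data": {
  "gripper": [1,1,1,1],
  "offset": [
    [0,5,-1],
    [0,6,-1],
    [0,7,-1],
    [0,7,-1]
  ],
  "twist": [-0.3,-0.3,-0.3,-0.3]
}}

```text
clock: 12.85
position: [0.4969, -0.0697, -0.0051]
orientation: [0.125, 0.992, -0.017, 0.002]
wrist_force: [-2.9, -12.6, -0.9]
width: 0.0851
```

```bash
python3 -c "
from h import *
stat()"
```

```text
t 12.9 tcp [496.9 -69.7  -5.1] cradle [-1.245e+02  1.000e-01] tooly 75.61 F [ -2.3 -12.9  -1.6] w 0.0854 twist needed -0.29
[]
```

```bash
python3 - <<'E'
from h import *
S=arm.grab_frame('scene')['color'][110:250,230:400,::-1];T=arm.grab_frame('top')['color'][170:310,260:430,::-1]
f=lambda i:cv2.convertScaleAbs(cv2.resize(i,(400,330),interpolation=cv2.INTER_CUBIC),alpha=1.3)
cv2.imwrite('pics/g1.png',np.hstack([f(S),f(T)]))
E
```

```text
(no output)
```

View pics/g1.png

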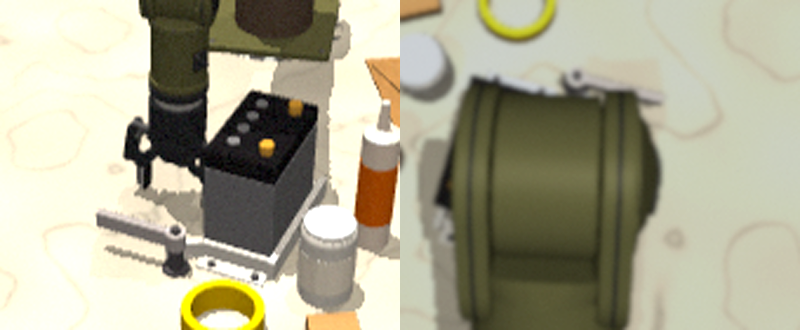

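The top view is now blocked by the forearm. The scene view shows the battery upright between the rails, close to the stop. I'll measure it there by the posts, checked against the first picture, and push a little more.

Emit:
{"op": "move_arm", "data": {
  "gripper": [1,1,1,1,1,1],
  "offset": [
    [0,5,0],
    [0,6,0],
    [0,7,0],
    [0,8,0],
    [0,9,0],
    [0,9,0]
  ],
  "twist": [-0.3,-0.3,-0.3,-0.3,-0.3,-0.3]
}}

```text
clock: 13.75
position: [0.4964, -0.0688, -0.0048]
orientation: [0.127, 0.992, -0.022, 0.0]
wrist_force: [-3.5, -19.4, 5.2]
width: 0.0858
```

```bash
cat >> h.py <<'E'
def sposts(img,S):
    hsv=cv2.cvtColor(img,cv2.COLOR_RGB2HSV); m=cv2.inRange(hsv,(10,120,120),(30,255,255))
    m[:120]=0;m[190:]=0;m[:,:250]=0;m[:,370:]=0
    P=[]
    for k in cv2.findContours(m,cv2.RETR_EXTERNAL,cv2.CHAIN_APPROX_NONE)[0]:
        M=cv2.moments(k)
        if M['m00']>6: P.append(w2c(onz(S,(M['m10']/M['m00'],M['m01']/M['m00']),.165)*1000))
    print('scene posts',np.round(P,1).tolist())
    if len(P)==2:
        a,b=sorted(P,key=lambda p:-p[1]); th=np.arctan2(*(a-b)[::-1])-np.pi/2
        print('battery(scene)',((a+b)/2-24.5*np.array([np.cos(th),np.sin(th)])).round(1),'yaw',np.degrees(th).round(2))
E
python3 - <<'E'
from h import *
plan([]); S=arm.grab_frame('scene')
sposts(cv2.imread('pics/scene0.png')[:,:,::-1].copy(),S); sposts(S['color'],S)
E
```

```text
t 13.75 tcp [496.4 -68.8  -4.8] cradle [-123.7    0.8] tooly 75.39 F [ -3.5 -19.4   5.2] w 0.0858 twist needed -0.51
scene posts [[-188.2, -44.1], [-173.6, 50.5]]
battery(scene) [-205.1    6.9] yaw -8.78
scene posts [[22.1, -41.7], [22.7, 55.4]]
battery(scene) [-2.1  7. ] yaw -0.35
```

TCP progress has stalled as the force rises to 19 N, which suggests it is at the stop. I'll retreat, which also clears the view, and check on the way to the keeper.

Emit:
{"op": "move_arm", "data": {
  "gripper": [1,1,1,1,1,1,1,1,1,1],
  "offset": [
    [0,-30,-2],
    [0,-60,-2],
    [0,-90,-2],
    [0,-90,-55],
    [0,-90,-110],
    [-40,-90,-130],
    [-85,-90,-130],
    [-130,-90,-130],
    [-166,-90,-130],
    [-166,-90,-130]
  ],
  "twist": [0,0,0,0,0,0,0,0,0,0]
}}

```text
clock: 15.05
position: [0.6379, -0.1905, 0.1298]
orientation: [0.126, 0.992, -0.021, 0.002]
wrist_force: [-0.6, -1.3, -0.8]
width: 0.0854
```

```bash
python3 - <<'E'
from h import *
stat(); S=arm.grab_frame('scene'); T=arm.grab_frame('top'); sposts(S['color'],S)
R=Rn.from_quat(arm.observe()['orientation']).as_matrix(); print('lean',np.degrees(R[:2,2]@CX),np.degrees(R[:2,2]@CY))
S=S['color'][110:250,230:400,::-1];T=T['color'][180:300,255:400,::-1]
f=lambda i:cv2.convertScaleAbs(cv2.resize(i,(400,330),interpolation=cv2.INTER_CUBIC),alpha=1.3)
cv2.imwrite('pics/g2.png',np.hstack([f(S),f(T)]))
E
```

```text
t 15.1 tcp [ 635.7 -190.2  129.5] cradle [-207.6 -163.9] tooly 75.49 F [-0.1 -0.8  0.3] w 0.0855 twist needed -0.41
battery cradle [ 2.8 -3.1] yaw -0.56 postlen 96.4
scene posts [[22.1, -41.7], [22.4, 54.7]]
battery(scene) [-2.2  6.6] yaw -0.16
lean -2.4573777015598526 -0.18714134204638494
```

View pics/g2.png

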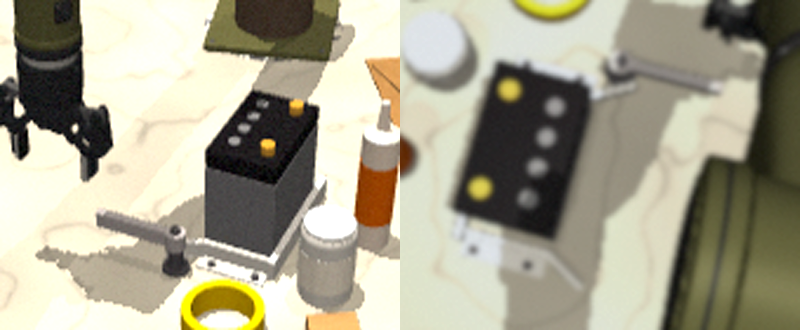

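The battery reads at x of about +2.8, yaw -0.6° and upright, and did not move on release. It is home within the accuracy of my cradle estimate. Next is the keeper: I'll lower beside its outer face.

```bash
python3 - <<'E'
from h import *
plan([(-215,-166,-5),(-215,-144,-5),(-214,-124,-5),(-208,-106,-5),(-197,-89,-5),(-183,-76,-5),(-165,-67,-5),(-146,-63,-5)])
E
```

```text
t 15.2 tcp [ 633.9 -190.5  129.5] cradle [-208.3 -162.2] tooly 75.47 F [-0.6  0.2  0.5] w 0.0856 twist needed -0.43
(-215, -166, -5) -> [ -3.4  -0.9 134.7]
(-215, -144, -5) -> [ 18.6  -1.1 134.6]
(-214, -124, -5) -> [ 38.6  -0.2 134.5]
(-208, -106, -5) -> [ 56.7   5.6 134.2]
(-197, -89, -5) -> [ 73.8  16.5 133.7]
(-183, -76, -5) -> [ 86.9  30.4 133. ]
(-165, -67, -5) -> [ 96.   48.3 132.2]
(-146, -63, -5) -> [100.2  67.2 131.4]
```

Emit:
{"op": "move_arm", "data": {
  "gripper": [1,1,1,1,1,1,1,1,1,1],
  "offset": [
    [-8,0,50],
    [-8,0,100],
    [-8,0,125],
    [-6,-1,132],
    [5,-1,132],
    [18,-1,132],
    [28,-1,132],
    [38,0,132],
    [48,3,132],
    [57,6,132]
  ],
  "twist": [0,0,0,0,0,0,0,0,0,0]
}}

```text
clock: 16.45
position: [0.579, -0.1758, -0.0025]
orientation: [0.127, 0.992, -0.022, -0.001]
wrist_force: [2.3, -1.5, 0.3]
width: 0.0849
```

```bash
python3 - <<'E'
from h import *
plan([(-208,-106,-5),(-197,-89,-5),(-183,-76,-5),(-165,-67,-5),(-146,-63,-5),(-138,-63,-5)])
E
```

```text
t 16.45 tcp [ 579.  -175.8   -2.5] cradle [-207.4 -105.4] tooly 75.45 F [ 2.3 -1.5  0.3] w 0.0849 twist needed -0.45
(-208, -106, -5) -> [-0.6 -0.5  2.5]
(-197, -89, -5) -> [16.5 10.4  2. ]
(-183, -76, -5) -> [29.6 24.2  1.3]
(-165, -67, -5) -> [38.7 42.2  0.5]
(-146, -63, -5) -> [42.9 61.1 -0.3]
(-138, -63, -5) -> [42.9 69.1 -0.7]
```

Contact is light (about 2.7 N), so the keeper is swinging. I'll continue round the arc.

Emit:
{"op": "move_arm", "data": {
  "gripper": [1,1,1,1,1,1,1,1,1,1],
  "offset": [
    [8,5,1],
    [16,10,1],
    [23,17,1],
    [30,24,1],
    [35,33,0],
    [39,42,0],
    [41,52,0],
    [43,60,0],
    [43,64,0],
    [43,66,0]
  ],
  "twist": [0,0,0,0,0,0,0,0,0,0]
}}

```text
clock: 17.7
position: [0.5521, -0.1078, -0.0048]
orientation: [0.129, 0.991, -0.026, -0.001]
wrist_force: [-4.9, -16.1, 6.7]
width: 0.0853
```

```bash
python3 - <<'E'
from h import *
plan([(-140,-63,-4)])
S=arm.grab_frame('scene'); sposts(S['color'],S)
cv2.imwrite('pics/k1.png',cv2.convertScaleAbs(cv2.resize(S['color'][130:240,250:390,::-1],(700,550),interpolation=cv2.INTER_CUBIC),alpha=1.3))
E
```

```text
t 17.7 tcp [ 552.1 -107.8   -4.8] cradle [-148.   -62.7] tooly 75.12 F [ -4.9 -16.1   6.7] w 0.0853 twist needed -0.78
(-140, -63, -4) -> [-0.2  7.9 -1.3]
scene posts [[22.1, -41.7], [23.3, 54.8]]
battery(scene) [-1.8  6.8] yaw -0.69
```

View pics/k1.png

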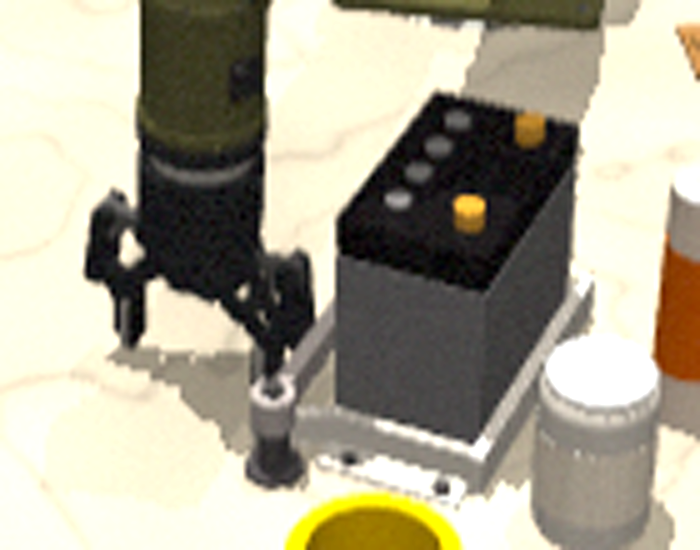

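The keeper points back along the cradle's +y, its base seen behind the knuckle at about (285,370). It is pressed to its stop at 17 N, and the battery hasn't moved. I'll retreat clear and measure.

Emit:
{"op": "move_arm", "data": {
  "gripper": [1,1,1,1,1,1,1,1,1,1],
  "offset": [
    [0,-30,0],
    [0,-70,0],
    [0,-110,0],
    [0,-140,-40],
    [0,-150,-90],
    [0,-160,-150],
    [0,-200,-200],
    [0,-240,-200],
    [0,-270,-200],
    [0,-270,-200]
  ],
  "twist": [0,0,0,0,0,0,0,0,0,0]
}}

```text
clock: 19.0
position: [0.4836, -0.3606, 0.2089]
orientation: [0.132, 0.991, -0.026, -0.001]
wrist_force: [-0.3, -0.7, -0.1]
width: 0.0854
```

```bash
python3 - <<'E'
from h import *
stat(); S=arm.grab_frame('scene'); T=arm.grab_frame('top'); sposts(S['color'],S)
for q in(0,.1):
    w=c2w(-65-110*np.sin(q),-125+110*np.cos(q)); p=pix(T,np.array([*w,60])/1000); s=pix(S,np.array([*w,60])/1000); print('q',q,'tip crop top',((p-[255,180])*[400/145,330/120]).round(),'scene crop',((s-[250,130])*400/140).round())
f=lambda i,h:cv2.convertScaleAbs(cv2.resize(i,(400,h),interpolation=cv2.INTER_CUBIC),alpha=1.3)
cv2.imwrite('pics/k2.png',np.hstack([f(S['color'][130:245,250:390,::-1],330),f(T['color'][180:300,255:400,::-1],330)]))
E
```

```text
t 19.05 tcp [ 484.6 -358.1  208.6] cradle [-407.2  -58.3] tooly 75.04 F [ 0.2  0.1 -0.1] w 0.0853 twist needed -0.86
battery cradle [ 3.  -3.6] yaw -0.27 postlen 96.3
scene posts [[22.1, -41.7], [22.7, 53.5]]
battery(scene) [-2.1  6. ] yaw -0.33
q 0 tip crop top [193. 162.] scene crop [198. 164.]
q 0.1 tip crop top [204. 164.] scene crop [189. 161.]
```

View pics/k2.png

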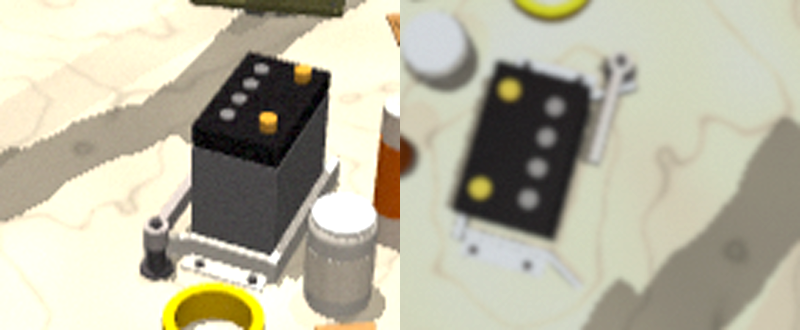

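The keeper tip is at (195,160) in the top crop, against (193,162) predicted for q=0, so q is about 0.02. The battery is unmoved and upright, and the arm is clear. Handing in.

```bash
python3 -c "
from cell import arm
print(arm.close_job())"
```

```text
the job is handed in; nothing more can be done
None
```

The battery is home against the end stop and the keeper is shut behind it. I handed the job in at about 19 s of the 72 s allowed.

- **Battery push:** I pushed it upright into the cradle with the tips just off the bench. The part that touched was the gripper's knuckle, because it sticks out about 18 mm past the finger backs. Its lower edge was about 46–50 mm up, only just within the 50 mm limit. Readings between moves were about 10–20 N.
- **Keeper push:** I then swung the keeper round its arc until it stopped firmly at 17 N.

**Last checks:**
- **Battery position:** the top view puts it at cradle x = +3, y = -3.5 mm, yaw -0.3°. At the end it stopped advancing while the force rose to 19 N. I took that as the end stop, since I did not see the contact directly.
- **After release:** it did not move when I let go, or when the keeper was shut.
- **Keeper:** about 0.02 rad, judged by eye from the tip's position in the top view.
- **Other things:** none looked moved in the last pictures, which show the tape, can and cartridge beside the cradle. The block, bin and screwdriver were out of those crops, and I kept the arm well away from them.
- **Robot:** it touches nothing.

**Disagreements:** the scene view placed the battery about 5 mm in x and 10 mm in y away from the top view. It was off the same way before any move, so I treated it as bias. The +3 mm in x is within the error of my cradle estimate. The tool also ended up leaning 2–3° from pushing under load.

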